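Press a sample box shut in the bench press and keep the lever down

ROBOT

A 6-joint arm with a two-finger parallel gripper is mounted at the origin on the work surface. World frame = base frame: x ahead of the robot, y to its left, z up, the work surface at z = 0. Lengths are in mm, angles in rad, forces in N, time in s.
With the tool pointing down it reaches from about 275 to 825 mm from the base axis. Payload 4.9 kg.
Tool frame: the origin (TCP) lies at the very end of the fingers, on their centre line; the grasp point (between the pads) lies 19 mm behind it; z points along the fingers, y is the line along which they close (so a half turn about z gives the same grasp; the last joint's range is limited). The gripper opens to 85 mm and grips with 20 to 120 N. Pads are 22 mm wide; open, the fingers measure 114 mm over their backs; the gripper's body (76 mm by 85 mm) begins 54 mm behind the grasp point. The pads swing forward as they close: fully open they stand 13 mm farther back than shut.
Start: joints at [-1.458, 0.326, -0.193, 1.052, 0, 1.437], TCP at [134.377, -533.349, 231.281] pointing down, gripper open.
Joint ranges: [-2.65, 2.65], [-0.97, 1.79], [-1.3, 1.35], [-1.93, 2.1], [-1.47, 1.37], [-3.14, 3.14]. Speed limits (rad/s): [2.57, 2.57, 3.14, 3.14, 3.14, 3.14].

INTERFACE

Orientations are given as [roll, pitch, yaw] about the fixed x, y, z axes, in that order (R = Rz(yaw) Ry(pitch) Rx(roll)).
In Python, from bench import bot, solve_ik, imaging gives the robot as it stands. Calls block until the motion is done:
- bot.move_ptp(position, orientation): joint-space move of the TCP to a pose.
- bot.movel(position, rot=None, max_speed=150, threshold=None): straight line of the TCP; rot=None keeps the orientation; max_speed is the mean speed in mm/s. With threshold (N) it stops when the force on the tool has changed by that much, and returns True; else False.
- bot.move_j(angles): joint-space move.
- bot.grip(opening, effort=None): opening from 0.0 (shut) to 1.0 (fully open); effort is the grip in N (None keeps the last); returns when the fingers have stopped.
- bot.dwell(seconds).
- solve_ik(position, orientation): joint angles nearest the present ones, or None.
- bot.get_state(): the state.
- imaging.capture(name): name is "scene" or "top" or "wrist"; returns the picture (400x640x3 uint8, blue, green, red); there is no depth.
- imaging.camera_model(name): a dict with "K" (3x3 intrinsics, pixels), "k1" (the pictures are not rectified: a ray, as slopes to the right and down, at radius r is drawn at 1 + k1 r^2 times it, then the intrinsics apply), "position" and "rotation" of the camera in the world. Camera axes: x right, y up, looking along -z (the intrinsics and any distortion apply to the point x, -y, -z); pixel columns grow to the right and rows downward; lengths in mm; the calibration is good to about 2 mm. A picture is of the moment at which its call begins: read the wrist's pose just before it. camera_model takes no time and is no camera call; for the wrist camera it gives the pose at the moment of the call.
A pose or a line that the arm cannot do raises bot.IKError and nothing moves.
- bot.sign_off(): hands the job in; it is judged then, once.
The state is a dict: "t": time; "qpos": joint angles; "joint_velocities": joint speeds; "effort": joint torques, N m; "tcp_pos": TCP position; "orientation": TCP orientation; "contact_force": force on the tool from outside, world axes, zero at the start; "wrist_torque": the same for the moment, N m; "opening": opening from 0.0 (shut) to 1.0 (fully open); "gripper_force": force on a finger pad.
Only numpy, scipy, OpenCV 4.12 (cv2) and the standard library are available. Lean on these libraries where they do the work, as an engineer would, in place of code of your own. Each camera call takes 0.05 s, during which the arm holds its last target. There are 200 camera calls.

TASK

Close the sample box whose lid is still standing up on its rim: stand it, lid uppermost, on the bed of the bench press, slide it lengthwise in under the press foot until its short end is flush against the stop bar and centred on it, then bring the lever right down to its stop so that the foot presses the lid fully home. The lid seal needs time under pressure, so finish while holding the lever down at its stop (the lever springs up if let go): do not release it at the end. Leave the other things on the bench where they are.

Things in the scene. Friction and masses are not known exactly. Their poses are not given: they have to be found in the camera images.
- box: Sample box: white plastic, 80 (x) x 56 (y) x 50 mm high, about 0.2 kg, flat light-grey lid 84 x 60 mm standing up on its rim; the lid's skirt overhangs the walls by 2 mm. With it up, the skirt's lower edge is 50 mm and the lid's top 58 mm above the underside (5 mm less when home). Origin: centre of the underside, z up. Starts upright on the bench to the robot's right. Either short end may lead.
- lid (a joint): How far the lid has been pressed down onto the box, in m: 0 = standing up, 0.005 = fully home. It takes about 9 N to move and stays where it is pushed.
- press: Grey cast bench lever press, fixed. Origin: on the bench, straight under the foot. x is the feed direction, roughly away from the robot; column on the +y side; throat and lever towards -y. Bed: flat plate, top 14 mm above the bench, x -140 to +75, y -65 to +135 mm. Column x -30 to +30, y +61 to +117. Head over the foot: x -22 to +22, y -35 to +117, z 125 to 250 mm; the ram's top reaches z 290.
- stop (a point): Middle of the stop bar's face, at the bed (press x +40, y 0, z 14 mm). The steel bar is 60 mm wide along y, 22 mm high above the bed and faces -x. A box flush against it has its centre at press x = 0, under the foot. Load from the -x end, where nothing is above the bed; the gripper does not fit under the head, but closed fingers tilted back some 25 degrees can push the box fully in.
- foot: Pressing foot: dark steel disc 50 mm across, spring-mounted under the ram. Origin: centre of its underside, 82.5 mm above the bench with the lever up; the lever drives it straight down, 22 mm per rad. Its own spring (16 N preload, 2 N/mm) yields some 4 mm on a closed lid: about 25 N on the lid at the lever's stop.
- lever (a joint): Lever angle in rad: 0 = up (26 degrees above level), 0.90 = down at its stop (26 degrees below level). A spring returns it to 0 when let go; holding it takes about 5 N at the grip at the top and 10 N at the stop.
- lever_grip (a point): Middle of the lever's black round grip (24 mm diameter, 75 mm long, along the lever), 200 mm from the hinge; about 282 mm above the bench when up and 108 mm when down. The lever hangs out to the press's -y side.
- lever_hinge (a point): Point on the lever's hinge axis in the plane of the lever (press x +46, y +22, z 195 mm). The axis is parallel to the press's x; from up to down the grip travels on a 200 mm circle about it, staying in that plane.
- magnifier: Bystander: hand magnifier with a black ring 80 mm across and a 125 mm handle along its -x, lying flat on the bench. Origin: centre of the ring. Leave it.
- cup: Bystander: round clear cup with white lid, 68 mm across, 44 mm high. Origin: centre of its underside. Leave it.
- slide_box: Bystander: red cardboard box of slides, 80 x 100 x 26 mm. Origin: centre of its underside. Leave it.
There are look-alikes about, which are no part of the job. Leave any turquoise look-alike of the box alone.

How it is judged:
By the outcome, as a careful person would: the job done as asked, in the order asked, and still so for the second after the job is handed in, while the arm keeps its last pose, push and grip.
It also fails if it takes over 72 s, if anything falls off the work surface, if the arm or the gripper's body presses on something with over 40 N, if the wrist force passes 120 N, or if a joint passes its speed limit or range.

## Working session

There is one attempt and no reset: what is moved stays moved. The work goes in short steps, each a Python script; the robot and the scene stay as the last script left them, time stands still between calls to the robot, and variables do not carry over. Pictures are saved under pics/ and viewed, at most 10 in all, crops included, and the job is handed in when it is done.

```bash
ls; mkdir -p pics; python3 - <<'E'
from bench import bot, imaging
import cv2
for n in ("scene","top"):
    im=imaging.capture(n); cv2.imwrite(f"pics/{n}0.png",im)
    m=imaging.camera_model(n); print(n,m)
s=bot.get_state(); print(s["t"],s["tcp_pos"],s["orientation"])
E
```

```text
pics
scene {'K': array([[414.31792813,   0.        , 320.96019919],
       [  0.        , 414.31792813, 196.94538035],
       [  0.        ,   0.        ,   1.        ]]), 'k1': 0.029007937268103676, 'position': array([1034.48658111, -307.51259157, 1133.36075208]), 'rotation': array([0.51097166, 0.00567883, 1.27805678])}
top {'K': array([[467.5570993 ,   0.        , 317.75034068],
       [  0.        , 467.5570993 , 204.77018217],
       [  0.        ,   0.        ,   1.        ]]), 'k1': -0.05752921565689004, 'position': array([ 229.13375513, -140.04407705, 1775.60248139]), 'rotation': array([ 0.16615519,  0.01153484, -1.58516148])}
0.1 [ 134.2939361  -532.80863779  230.58371232] [-3.14004398e+00 -2.17544234e-04  2.46768029e-01]
```

View pics/scene0.png

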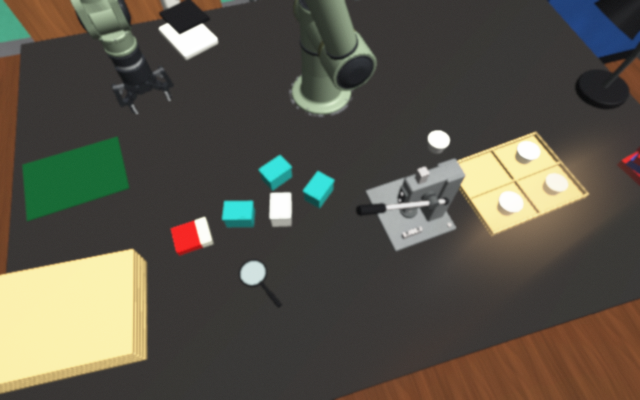

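View pics/top0.png

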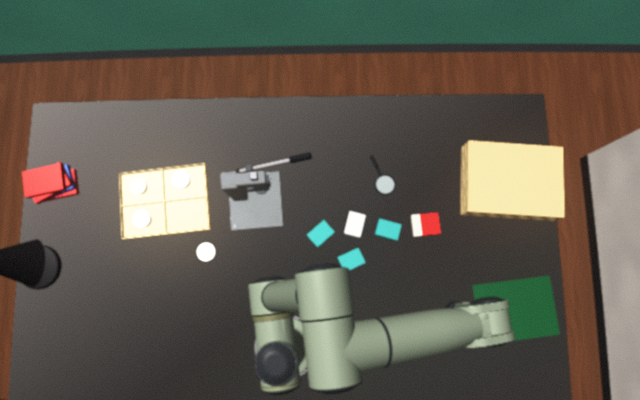

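The scene view shows the white box at (281,209), the press bed around (415,210), and the grip at (370,210). The top view shows the box at (355,223) among turquoise ones, the bed at (228–282,172–230), and the grip at (300,157). World +x is up in the top view.

```bash
cat > h.py <<'E'
import numpy as np, cv2
from scipy.spatial.transform import Rotation as Ro
from bench import bot, solve_ik, imaging
def ray(m,uv):
    uv=np.asarray(uv,float).reshape(-1,1,2)
    n=cv2.undistortPoints(uv,m["K"],np.array([m["k1"],0,0,0,0.]))[:,0]
    d=np.c_[n[:,0],-n[:,1],-np.ones(len(n))]
    R=np.asarray(m["rotation"]); R=R if R.shape==(3,3) else Ro.from_euler("xyz",R).as_matrix()
    return d@R.T
def onplane(m,uv,z):
    d=ray(m,uv); p=np.asarray(m["position"]); return p+d*((z-p[2])/d[:,2])[:,None]
def cross(m1,uv1,m2,uv2):
    a,b=ray(m1,uv1)[0],ray(m2,uv2)[0]; p,q=np.asarray(m1["position"]),np.asarray(m2["position"])
    s=np.linalg.lstsq(np.c_[a,-b],q-p,rcond=None)[0]; A,B=p+s[0]*a,q+s[1]*b
    return (A+B)/2,np.linalg.norm(A-B)
def project(m,P):
    R=np.asarray(m["rotation"]); R=R if R.shape==(3,3) else Ro.from_euler("xyz",R).as_matrix()
    c=(np.atleast_2d(P)-m["position"])@R; x=c[:,:2]*[1,-1]/-c[:,2:]
    x=x*(1+m["k1"]*(x**2).sum(1,keepdims=True)); return x*m["K"][0,0]+m["K"][:2,2]
def blob(mask,seed):
    n,l,s,c=cv2.connectedComponentsWithStats(mask.astype(np.uint8))
    k=l[seed[1],seed[0]]; assert k>0
    m=(l==k).astype(np.uint8); return max(cv2.findContours(m,cv2.RETR_EXTERNAL,cv2.CHAIN_APPROX_NONE)[0],key=len)
E
python3 - <<'E'
from h import *
np.set_printoptions(precision=1,suppress=True)
t,s=imaging.camera_model("top"),imaging.camera_model("scene")
T,S=cv2.imread("pics/top0.png"),cv2.imread("pics/scene0.png")
g=T.min(2); c=blob(g>130,(355,223)); r=cv2.minAreaRect(onplane(t,c.reshape(-1,2),55)[:,:2].astype(np.float32)); print("box",r)
print("box cross",cross(t,(355,223),s,(281,204)))
hsv=cv2.cvtColor(T,cv2.COLOR_BGR2HSV)
c=blob((g>75)&(hsv[...,1]<60),(255,205)); ap=cv2.approxPolyDP(c,4,True).reshape(-1,2)
print(np.c_[ap,onplane(t,ap,14)])
print("grip",cross(t,(300,157),s,(370,210)))
print("turq",onplane(t,[(320,233),(351,259),(388,229)],50))
E
```

```text
box ((445.1805419921875, -259.0295715332031), (66.52547454833984, 90.80442810058594), 74.72612762451172)
box cross (array([ 446.4, -260. ,   62.7]), np.float64(1.6879168873421841))
[[ 377.    98.   952.1 -366.1   14. ]
 [  33.   104.   962.9 1037.9   14. ]
 [  27.   168.   692.8 1036.    14. ]
 [  60.   160.   722.4  900.4   14. ]
 [  77.   170.   679.9  826.7   14. ]
 [  80.   192.   590.8  807.7   14. ]
 [  40.   204.   545.7  968.1   14. ]
 [  24.   199.   566.9 1036.5   14. ]
 [  20.   242.   396.7 1037.7   14. ]
 [  38.   238.   411.6  965.    14. ]
 [  59.   253.   352.7  875.3   14. ]
 [  63.   266.   302.8  855.8   14. ]
 [  47.   289.   215.8  913.7   14. ]
 [  17.   283.   238.7 1036.6   14. ]
 [  12.   354.   -26.8 1036.9   14. ]
 [  17.   350.   -11.8 1017.9   14. ]
 [  24.   355.   -29.9  988.7   14. ]
 [  26.   347.    -0.4  982.7   14. ]
 [  26.   354.   -26.1  981.    14. ]
 [  28.   347.    -0.3  974.7   14. ]
 [  33.   350.   -11.1  954.2   14. ]
 [  33.   342.    18.2  956.1   14. ]
 [  43.   339.    29.6  917.2   14. ]
 [  48.   329.    66.6  899.7   14. ]
 [  47.
[... 2023 characters left out ...]
 867.1 -197.    14. ]
 [ 342.   122.   854.2 -224.3   14. ]
 [ 335.   133.   809.4 -195.8   14. ]
 [ 346.   121.   858.  -240.2   14. ]
 [ 344.   116.   878.9 -232.8   14. ]
 [ 350.   120.   861.9 -256.1   14. ]
 [ 345.   124.   845.7 -235.9   14. ]
 [ 351.   125.   841.2 -259.5   14. ]
 [ 355.   115.   882.3 -276.4   14. ]
 [ 365.   116.   877.5 -315.8   14. ]
 [ 361.   109.   906.9 -300.9   14. ]
 [ 366.   114.   885.8 -320.    14. ]
 [ 361.   102.   936.3 -301.9   14. ]
 [ 367.   109.   906.5 -324.7   14. ]
 [ 366.   100.   944.4 -322.    14. ]]
grip (array([640.9, -72.3, 277.8]), np.float64(4.9976198989426495))
turq [[ 412.6 -131.1   50. ]
 [ 314.9 -243.5   50. ]
 [ 423.4 -383.5   50. ]]
```

```bash
python3 - <<'E'
from h import *
np.set_printoptions(precision=1,suppress=True)
pi=np.pi
bot.move_ptp([500,0,300],[pi,0,.06])
m=imaging.camera_model("wrist"); im=imaging.capture("wrist"); cv2.imwrite("pics/wp.png",im); np.save("wp.npy",m,allow_pickle=True)
print(bot.get_state()["t"])
bot.move_ptp([425,-255,230],[pi,0,-.267])
bot.dwell(.2)
m=imaging.camera_model("wrist"); im2=imaging.capture("wrist"); cv2.imwrite("pics/wb.png",im2); np.save("wb.npy",m,allow_pickle=True)
s=bot.get_state();print(s["t"],s["tcp_pos"],s["qpos"],m)
cv2.imwrite("pics/w01.png",cv2.resize(np.vstack([im,im2]),None,fx=.75,fy=.75,interpolation=cv2.INTER_AREA))
E
```

```text
2.4667
3.7833 [ 425.7 -254.2  230.3] [-0.7  0.2 -0.3  1.   0.   2.7] {'K': array([[317.4,   0. , 318.8],
       [  0. , 317.4, 203. ],
       [  0. ,   0. ,   1. ]]), 'k1': 0.01010187384270973, 'position': array([ 506.6, -276.2,  372.8]), 'rotation': array([-0.3,  0. , -1.8])}
```

View pics/w01.png

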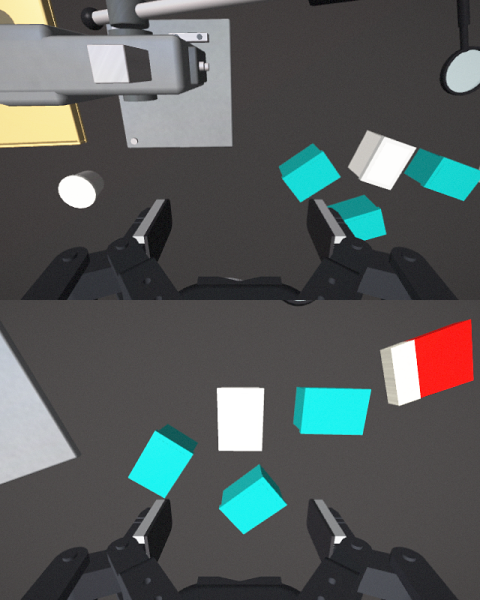

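The upper half (press) shows bed corners at full-resolution pixels about (309,196) and (169,196), with the stop bar near (253,50). The lower half shows the box's lid from above at about (321,160), all four edges clear.

```bash
python3 - <<'E'
from h import *
np.set_printoptions(precision=1,suppress=True)
im=cv2.imread("pics/wb.png"); m=np.load("wb.npy",allow_pickle=True).item()
c=blob(im.min(2)>185,(321,160)).reshape(-1,2)
r=cv2.minAreaRect(onplane(m,c,58)[:,:2].astype(np.float32)); print("box",r)
im=cv2.imread("pics/wp.png"); m=np.load("wp.npy",allow_pickle=True).item()
g=cv2.cvtColor(im,cv2.COLOR_BGR2GRAY).astype(float); 
# sub-pixel edges: steepest step in each column/row near the bed edges
A=[(u,180+np.argmin(np.diff(g[180:215,u]))+1) for u in range(185,298,4)]
B=[(290+np.argmin(np.diff(g[v,290:330]))+1,v) for v in range(75,185,4)]
def line(P):
    w=onplane(m,P,14)[:,:2].astype(np.float32); return cv2.fitLine(w,cv2.DIST_HUBER,0,.01,.01).ravel(), w
(a,wa),(b,wb)=line(A),line(B)
print(a,b)
ya=a[:2]*np.sign(a[1]); xb=b[:2]*np.sign(b[0])
yaws=np.degrees([np.arctan2(-ya[0],ya[1]),np.arctan2(xb[1],xb[0])]); print("yaw",yaws)
s=np.linalg.solve(np.c_[ya,-xb],b[2:]-a[2:]); C=a[2:]+s[0]*ya; print("corner",C)
y=np.radians(yaws.mean()); R=np.array([[np.cos(y),-np.sin(y)],[np.sin(y),np.cos(y)]])
print("origin",C+R@[140,65])
P=onplane(m,[(169,196),(305,27)],14)[:,:2]; print("other corners, press frame",(P-(C+R@[140,65]))@R)
E
```

```text
box ((446.627197265625, -261.09710693359375), (60.75088119506836, 83.78450775146484), 74.86518859863281)
[  0.1  -1.  439.8 126.6] [  1.    0.1 538.9  14.9]
yaw [4.2 4.1]
corner [448.4   8.4]
origin [583.4  83.3]
other corners, press frame [[-138.2  134.1]
 [  71.3  -63.6]]
```

```bash
cat >> h.py <<'E'
YP=np.radians(4.15); O=np.array([583.4,83.3])
RP=np.array([[np.cos(YP),-np.sin(YP)],[np.sin(YP),np.cos(YP)]])
def pw(x,y,z): return [*(O+RP@[x,y]),z]
E
python3 - <<'E'
from h import *
pi=np.pi; yb=np.radians(-15.13); b=[446.6,-261.1]
bot.grip(1.0,40)
bot.move_ptp([*b,110],[pi,0,yb])
bot.movel([*b,9],max_speed=100,threshold=12)
print(bot.get_state()["tcp_pos"])
bot.grip(0.0,40)
s=bot.get_state(); print(s["opening"],s["gripper_force"],s["tcp_pos"],s["contact_force"])
bot.movel([*b,130],max_speed=120)
q=pw(-95,0,130); bot.movel(q,rot=[pi,0,YP],max_speed=200)
m=imaging.camera_model("wrist"); cv2.imwrite("pics/held.png",imaging.capture("wrist")); np.save("held.npy",m,allow_pickle=True)
s=bot.get_state(); print(s["t"],s["opening"],s["tcp_pos"],s["contact_force"])
E
```

```text
[ 447.10348354 -261.4652382     9.62197327]
0.6854211330100599 41.49463355541229 [ 446.99548737 -261.28884129    9.65086013] [-1.05107248  0.26846885  6.3136838 ]
9.15 0.6804690640937227 [488.62953424  75.73568154 129.98010081] [ 0.29311058 -0.1230933  -1.76464308]
```

View pics/held.png

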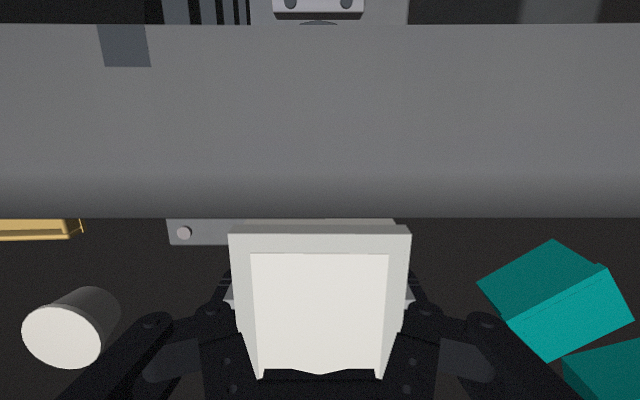

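The wrist view shows the box held squarely (lid at about (320,240)–(380,370)) in front of the press. It also shows the wrist camera over the press head, so I'll flip the tool half a turn to keep the camera on the robot's side before lowering.

```bash
python3 - <<'E'
from h import *
pi=np.pi
yf=YP-pi
print(solve_ik(pw(-95,0,32),[pi,0,yf]))
bot.movel(pw(-170,0,130),max_speed=200)
bot.move_ptp(pw(-170,0,130),[pi,0,yf])
bot.movel(pw(-97,0,60),max_speed=150)
f0=bot.get_state()["contact_force"]
hit=bot.movel(pw(-97,0,20),max_speed=40,threshold=6)
s=bot.get_state(); print(s["t"],hit,s["tcp_pos"],f0,s["contact_force"],s["opening"])
cv2.imwrite("pics/placed.png",imaging.capture("scene")[130:260,300:500].repeat(4,0).repeat(4,1))
E
```

```text
[ 0.00577878  0.4617408  -0.58342323  0.5256323   0.         -0.06665239]
14.0083 True [486.12143113  76.34792883  22.57342938] [ 0.00315579  0.23792694 -1.1811385 ] [0.83137582 0.51411479 0.88441252] 0.6881573816670565
```

View pics/placed.png

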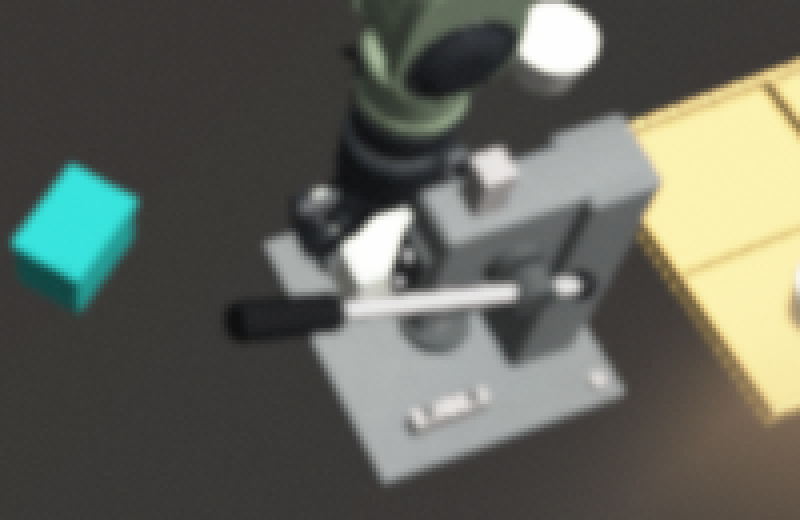

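Scene crop: box stands on the bed before the press head, held at about (375,250) in the crop; contact height matches the bed. Release and push in.

```bash
python3 - <<'E'
from h import *
pi=np.pi
bot.grip(1.0,40)
bot.movel(pw(-97,0,125),max_speed=150)
rot=(Ro.from_euler("z",YP)*Ro.from_euler("y",np.radians(-25))*Ro.from_euler("x",pi)*Ro.from_euler("z",pi)).as_euler("xyz")
bot.move_ptp(pw(-185,0,110),rot)
m=imaging.camera_model("wrist"); im=imaging.capture("wrist"); cv2.imwrite("pics/wq.png",im); np.save("wq.npy",m,allow_pickle=True)
bot.grip(0.0,40)
bot.movel(pw(-185,0,29),max_speed=150)
bot.movel(pw(-140,0,29),max_speed=80,threshold=8)
hit=bot.movel(pw(-40,0,29),max_speed=40,threshold=8)
s=bot.get_state(); p=np.array(s["tcp_pos"]); print(s["t"],hit,(p[:2]-O)@RP,p,s["contact_force"])
im=imaging.capture("scene")[140:260,330:490]; cv2.imwrite("pics/pushed.png",cv2.resize(im,None,fx=4.5,fy=4.5,interpolation=cv2.INTER_CUBIC))
E
```

```text
20.2417 True [-50.16471714   0.16077084] [533.35517961  79.83003666  28.06773172] [-0.79647659 -0.17006698 -0.23679144]
```

View pics/pushed.png

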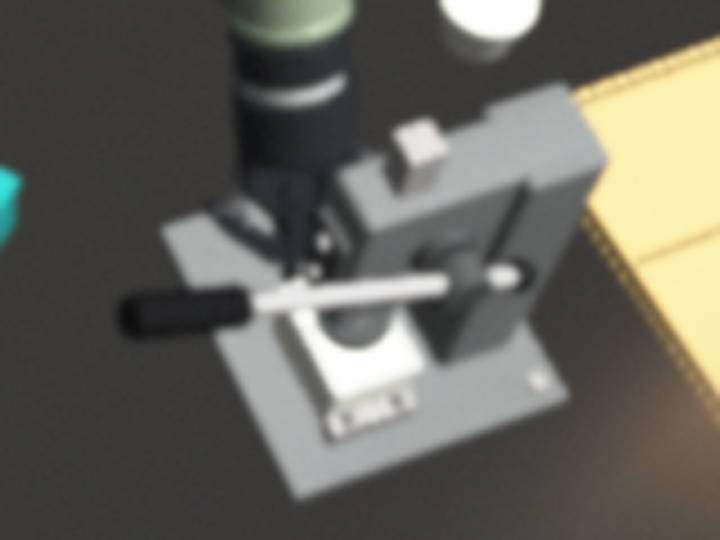

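The box is under the foot with the lid's far end at the stop bar (crop (370,390)); the final push position matches the prediction. Seat it once more, then back off and check it.

```bash
python3 - <<'E'
from h import *
p0=np.array(bot.get_state()["tcp_pos"])
hit=bot.movel(pw(-42,0,29),max_speed=25,threshold=10)
bot.dwell(.2)
s=bot.get_state(); p=np.array(s["tcp_pos"]); print(hit,(p[:2]-O)@RP,s["contact_force"])
bot.movel(pw(-110,0,45),max_speed=150)
bot.movel(pw(-190,0,100),max_speed=200)
m=imaging.camera_model("wrist"); im=imaging.capture("wrist"); cv2.imwrite("pics/wr.png",im); np.save("wr.npy",m,allow_pickle=True)
sc=imaging.capture("scene"); cv2.imwrite("pics/sc2.png",sc)
a=cv2.resize(im[:, :],(640,400)); b=cv2.resize(sc[205:250,380:440],None,fx=5,fy=5,interpolation=cv2.INTER_CUBIC)
c=np.zeros((600,640,3),np.uint8); c[:400]=a; b=b[:200]; c[400:400+len(b),:b.shape[1]]=b
cv2.imwrite("pics/chk.png",c); print(bot.get_state()["t"],m["position"])
E
```

```text
True [-50.38156731   0.28794689] [0.79422831 0.84521813 0.2658242 ]
22.0333 [261.85997826  59.24080392 195.40447009]
```

View pics/chk.png

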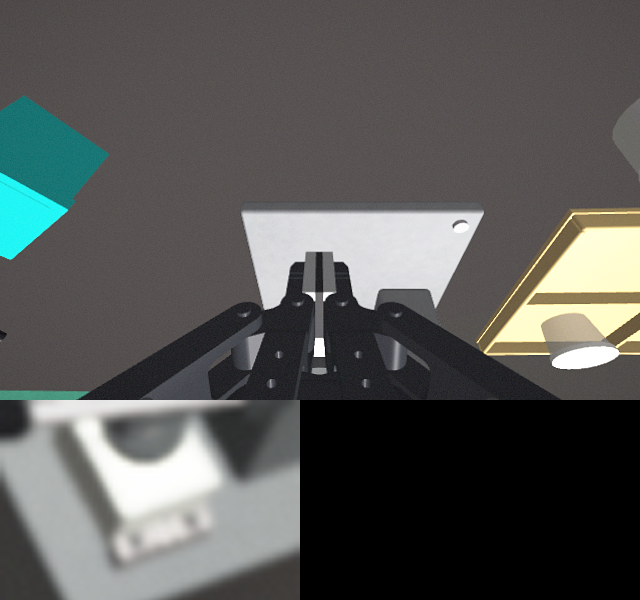

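Wrist view is blocked by the closed fingers. The scene crop shows the lid's far corners at scene pixels ≈(403.6,229) and (424.4,220.6), right above the stop bar. Checking numerically.

```bash
python3 - <<'E'
from h import *
np.set_printoptions(precision=1,suppress=True)
s=imaging.camera_model("scene"); im=cv2.imread("pics/sc2.png")
f=lambda P:(P[:,:2]-O)@RP
print("lid corners seen",f(onplane(s,[(403.6,229),(424.4,220.6)],72)))
names=dict(lid=[(42,-30,72),(42,30,72)],bar=[(40,-30,36),(40,30,36)],bed=[(75,-65,14),(75,135,14),(-140,-65,14)])
for k,v in names.items(): print(k,project(s,[pw(*a) for a in v]))
big=cv2.resize(im[195:265,360:470],None,fx=7,fy=7,interpolation=cv2.INTER_CUBIC)
for k,v in names.items():
    for u in project(s,[pw(*a) for a in v]):
        cv2.circle(big,tuple(((u-[360,195]+.5)*7).astype(int)),3,dict(lid=(0,0,255),bar=(0,160,0),bed=(255,0,0))[k],-1)
cv2.imwrite("pics/ann.png",big)
E
```

```text
lid corners seen [[ 43.6 -35.9]
 [ 41.1  30.7]]
lid [[405.3 227.8]
 [424.3 220.9]]
bar [[402.8 232.5]
 [421.4 225.8]]
bed [[396.  250. ]
 [457.2 227.4]
 [365.7 189.9]]
```

View pics/ann.png

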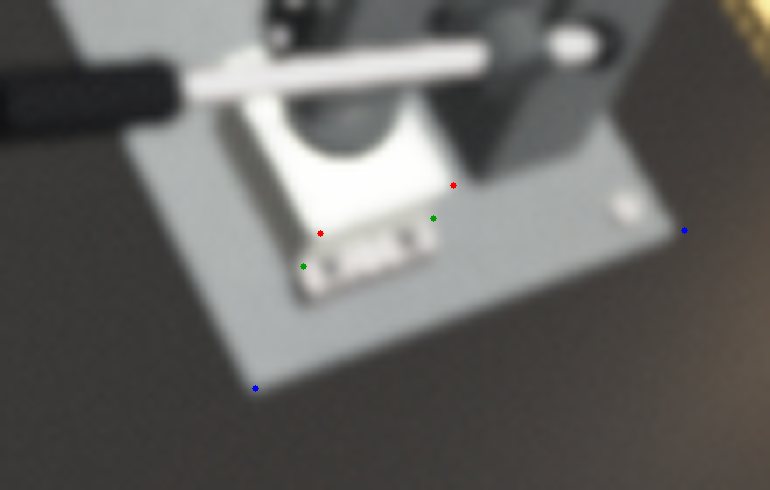

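Reprojected expected points (lid red, bar green, bed blue) coincide with the picture within about 1 px (≈2–3 mm), so the box is flush and centred. The press pose also predicts the grip at (641,-71), as triangulated earlier. On to the lever.

```bash
cat >> h.py <<'E'
def lev(phi,dz=-19): return pw(46,22-200*np.cos(phi),195+200*np.sin(phi)+dz)
RL=[np.pi,0,YP-np.pi/2]
E
python3 - <<'E'
from h import *
print(solve_ik(lev(.45),RL),solve_ik(lev(-.5),RL))
bot.movel(pw(-190,0,330),max_speed=250)
bot.grip(0.75,60)
bot.move_ptp(pw(-100,-158,370),RL)
bot.movel(lev(.45,70),max_speed=200)
hit=bot.movel(lev(.45),max_speed=80,threshold=10); print("descend hit",hit)
bot.grip(0.0,60)
s=bot.get_state(); print(s["t"],s["opening"]*85,s["gripper_force"],s["tcp_pos"],lev(.45),s["contact_force"])
im=imaging.capture("scene")[130:260,320:480]; cv2.imwrite("pics/lever.png",cv2.resize(im,None,fx=4,fy=4,interpolation=cv2.INTER_CUBIC))
E
```

```text
[-0.22485402  0.49142443  0.14038572  1.21975762  0.         -1.86808151] [-0.21801536  0.62245281 -0.12270043  0.82564309  0.         -1.86124285]
descend hit False
27.9333 22.243129540064338 58.45056474208832 [639.48634881 -71.24915039 263.55099368] [np.float64(640.7199796493496), np.float64(-71.04599054626549), np.float64(262.99310682224603)] [-4.75921084 -1.01702203  4.39109482]
```

View pics/lever.png

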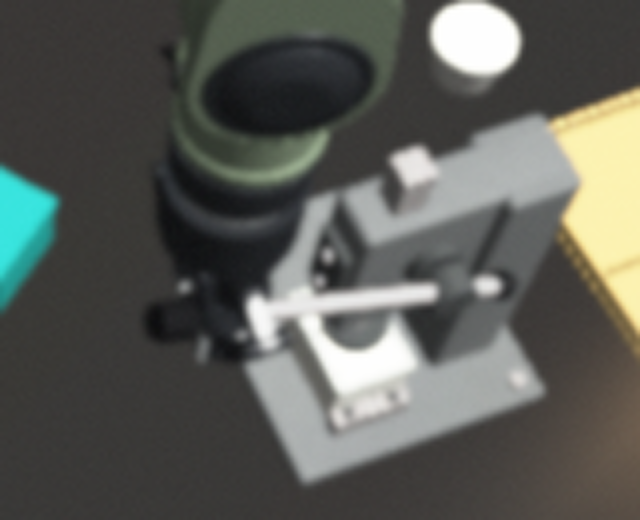

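The gripper has the black grip (crop (205,320)), with the opening matching its 24 mm diameter. Following the arc down.

```bash
python3 - <<'E'
from h import *
np.set_printoptions(precision=1,suppress=True)
d=np.array(bot.get_state()["tcp_pos"])-lev(.45); d[2]=0
for ph in np.arange(.35,-.40,-.10):
    bot.movel(np.array(lev(ph))+d,max_speed=90)
    s=bot.get_state(); print(round(ph,2),np.array(s["contact_force"]),s["tcp_pos"][2]-lev(ph)[2])
hit=False
for ph in (-.40,-.43,-.46,-.49,-.52):
    hit=bot.movel(np.array(lev(ph))+d,max_speed=30,threshold=10)
    s=bot.get_state(); print(round(ph,2),hit,np.array(s["contact_force"]),np.array(s["tcp_pos"]),s["opening"])
    if hit or s["contact_force"][2]>22: break
bot.dwell(.3); s=bot.get_state(); print(s["t"],np.array(s["contact_force"]),np.array(s["tcp_pos"]),s["gripper_force"])
im=imaging.capture("scene")[130:260,320:480]; cv2.imwrite("pics/down.png",cv2.resize(im,None,fx=4,fy=4,interpolation=cv2.INTER_CUBIC))
E
```

```text
0.35 [-3.9  0.9  7.7] 1.1227967878472214
0.25 [-3.1 -1.4  7.6] 1.2251973915154508
0.15 [-4.1 -1.3  7.3] 1.178842984742687
0.05 [-3.9 -2.6  7.6] 1.264974664496691
-0.05 [-2.8 -3.5  7.2] 1.2057350496139065
-0.15 [-3.2 -4.2  7.7] 1.2034476059265842
-0.25 [-2.7 -3.9  7.4] 1.1910688799061973
-0.35 [-3.8 -4.7  9.4] 1.512234698979725
-0.4 False [-5.7 -5.1 10.7] [640. -77. 100.] 0.26278461244448176
-0.43 False [-4.4 -4.9 10.3] [639.8 -74.6  94.6] 0.2596495077732105
-0.46 False [-4.6 -4.2 10.9] [639.6 -71.9  89.1] 0.2615120515340023
-0.49 True [-3.1 -1.5 11.2] [639.5 -70.   85.5] 0.2617009419593667
32.7333 [-2.7 -1.9 11.8] [639.5 -70.2  85.8] 68.74882221221924
```

View pics/down.png

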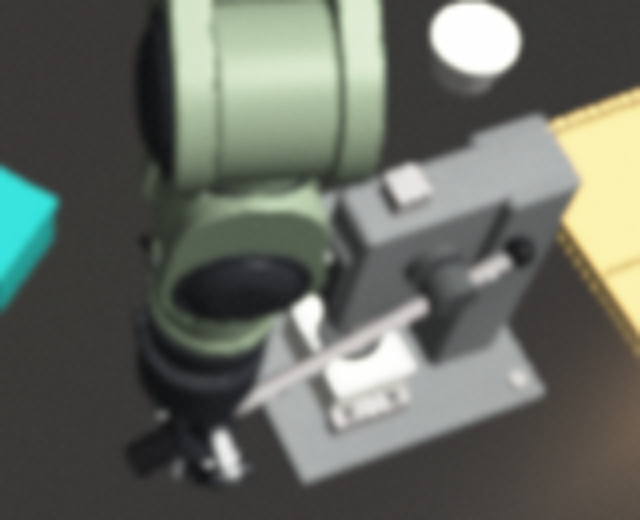

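The lever is down and the ram lowered onto the lid. The motion hit something at z≈85.5, near the nominal 89. I'll push slightly more to confirm the stop and hold some margin.

```bash
python3 - <<'E'
from h import *
np.set_printoptions(precision=1,suppress=True)
bot.grip(0.0,80)
for dz in (1.5,1.5,1.5,1.5):
    s=bot.get_state(); p=np.array(s["tcp_pos"])
    if s["contact_force"][2]>20: break
    hit=bot.movel(p-[0,0,dz+1.2],max_speed=15,threshold=14)
    bot.dwell(.3); s=bot.get_state(); print(hit,s["t"],np.array(s["contact_force"]),np.array(s["tcp_pos"]),s["opening"])
E
```

```text
False 33.55 [-4.8  0.9 13. ] [639.4 -69.8  85.2] 0.2626930715082896
False 34.1 [-6.   0.3 14. ] [639.5 -69.8  85. ] 0.258063910274449
False 34.65 [-6.9 -0.2 16.1] [639.4 -69.8  85. ] 0.2585972467311721
False 35.2 [-6.3 -0.4 15. ] [639.4 -69.8  85. ] 0.26585490794521127
```

```bash
python3 - <<'E'
from h import *
np.set_printoptions(precision=1,suppress=True)
s=imaging.camera_model("scene"); im=imaging.capture("scene")
for ph in (-.35,-.40,-.45):
    print(ph,project(s,[pw(46,22-r*np.cos(ph),195+r*np.sin(ph)) for r in (237.5,60,100)]))
# bright shaft centre in columns where it is visible
for u in (400,408,416):
    c=im[195:240,u].astype(int).sum(1); print(u,195+np.where(c>480)[0])
m=bot.get_state(); print(m["contact_force"],m["tcp_pos"])
E
```

```text
-0.35 [[350.5 243.5]
 [411.2 212.9]
 [397.3 219.9]]
-0.4 [[351.8 244.6]
 [411.4 213.3]
 [397.6 220.5]]
-0.45 [[353.2 245.5]
 [411.6 213.6]
 [398.1 221. ]]
400 [206 207 208 209 217 218 219 220 221 222 236 237 238 239]
408 [214 215 216 217 220 221 222 223 224 225 226 227 228 229 230 231 232 233
 234 235 238 239]
416 [209 210 211 212 213 214 215 216 217 218 219 220 221 222 223 224 225 226
 227 228 229 230 231 232 233 235 236 237 238 239]
[-6.9 -1.  15.8] [639.4 -69.8  85. ]
```

```bash
python3 -c "
from bench import bot
print(bot.sign_off())"
```

```text
the job is handed in; nothing more can be done
None
```

I handed the job in with the box against the stop bar, centred to about 2 mm by the camera, and the arm holding the lever down at its stop with about 15 N; I did not measure the lid being fully home.

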